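Change a spindle sander over to its thickest drum and matching insert

TASK

Change the spindle sander over from its thin drum to the thickest one: the thickest drum must stand fully down on the spindle, with the insert that has the largest hole seated flush in the table round it. The thin drum and its insert go on the rack in their stead, the drum fully down on the post and the insert flat over the peg; there is only one place for each, so set things aside on the bench on the way. Leave the medium drum and the medium insert where they are.

Things in the scene. Friction and masses are not known exactly. Their poses are not given: they have to be found in the camera images.
- sander: fixed grey spindle sander, table 126x154. Origin: underside centre, below spindle; y left. mm: table top z 112; insert seat 71 dia, floor z 102, mouth bevelled to 79; finger slot along y, 36 wide, 66 each side of centre, 16 deep, for fingers closing along y on the insert. Spindle 10 dia, tapered top at z 148; flange 20 dia, top z 106, bears the drum.
- rack: fixed plywood rack, 166 (x) x 80. Origin: underside centre; x to its higher step. mm: one 10 dia post, tapered top at z 58, at x -42, y 0; a drum stands on it with its underside at z 22. Higher step (x over 0) top z 45; on it one 58 dia round pad, top z 60, at x 43, y 0, with a 16 dia peg tapering to 8, top z 74; an insert lies flat on the pad round the peg.
- aside (a point): a point on the bench (z 0) in the middle of a patch that is always free, behind the sander and rack and in front of the big open carton, never moving: an insert and a drum can be set aside there, one 40 mm to either side of it along world y, gripped roughly along world y. Any other free bench will do.
- drum_thin: thinnest sanding drum, 22 mm diameter: reddish-brown cylinder 50 mm tall with a steel washer (3 mm) and a black cap (17 mm dia, 13 mm tall) on top, 66 mm in all. Origin: centre of its underside, z up. Blind bore from below, 14 mm dia, 46 mm deep, slips freely over spindle or post, no lock. Grip the body. At the start it is on the sander's spindle.
- drum_thick: thickest sanding drum, 44 mm diameter: reddish-brown cylinder 50 mm tall with a steel washer (3 mm) and a black cap (20 mm dia, 13 mm tall) on top, 66 mm in all. Origin: centre of its underside, z up. Blind bore from below, 14 mm dia, 46 mm deep, slips freely over spindle or post, no lock. Grip the body. At the start it is on the rack's post.
- drum_medium: medium sanding drum, 33 mm diameter: reddish-brown cylinder 50 mm tall with a steel washer (3 mm) and a black cap (20 mm dia, 13 mm tall) on top, 66 mm in all. Origin: centre of its underside, z up. Blind bore from below, 14 mm dia, 46 mm deep, slips freely over spindle or post, no lock. Grip the body. Bystander, standing on the bench.
- insert_small: small-holed table insert: flat black plastic ring, 66 mm outside diameter, 10 mm thick, with a 32 mm hole to suit the thin drum. Origin: centre of its underside, z up. Grip its outer edge across the diameter. At the start it lies in the sander's table round the thin drum.
- insert_large: large-holed table insert: flat black plastic ring, 66 mm outside diameter, 10 mm thick, with a 54 mm hole to suit the thickest drum. Origin: centre of its underside, z up. Grip its outer edge across the diameter. At the start it lies on the rack's pad.
- insert_medium: medium-holed table insert: flat black plastic ring, 66 mm outside diameter, 10 mm thick, with a 43 mm hole to suit the medium drum. Origin: centre of its underside, z up. Grip its outer edge across the diameter. Bystander, lying on the bench.

How it is judged:
By the outcome, as a careful person would: the job done as asked, in the order asked, and still so for the second after the job is handed in, with the robot touching nothing.
It also fails if it takes over 141 s, if anything falls off the work surface, if the arm or the gripper's body presses on something with over 40 N, if the wrist force passes 120 N, or if a joint passes its speed limit or range.

ROBOT

A 6-joint arm with a two-finger parallel gripper is mounted at the origin on the work surface; the furniture and walls round the work are solid. World frame = base frame: x ahead of the robot, y to its left, z up, the work surface at z = 0. Lengths are in m, angles in rad, forces in N, time in s.
With the tool pointing down it reaches from about 0.275 to 0.825 m from the base axis. Payload 5.2 kg.
Tool frame: the origin (TCP) lies at the very end of the fingers, on their centre line; the grasp point (between the pads) lies 19 mm behind it; z points along the fingers, y is the line along which they close (so a half turn about z gives the same grasp; the last joint's range is limited). The gripper opens to 93 mm and grips with 3 to 60 N. Pads are 15 mm wide; open, the fingers measure 128 mm over their backs; the gripper's body (75 mm by 188 mm) begins 65 mm behind the grasp point.
Start: joints at [0.963, 0.259, 1.535, -0, 1.348, -0.203], TCP at [0.217, 0.506, 0.219] pointing down, gripper open.
Joint ranges: [-3.14, 3.14], [-0.91, 2.08], [0.19, 2.58], [-1.22, 4.36], [0.22, 2.71], [-3.12, 3.12]. Speed limits (rad/s): [2.57, 2.57, 3.14, 3.14, 3.14, 3.14].

INTERFACE

Orientations are given as a rotation vector (axis times angle).
In Python, from plant import * gives the robot as it stands.
- The arm moves only by the tool play_rows, never from a script. Its argument "rows" is text: rows parted by semicolons, each of 5 numbers parted by spaces: the shift along the tool's x, y, z in m, then the turn about the tool's z in degrees, then the closure, from 0 (fully open) to 1 (shut). A call has 1 to 20 rows; each row is the pose to reach, as a shift and turn from the pose commanded when the call began, along the tool's axes at that moment; what a row does not reach only later rows make up. A row lasts 1/10 s, in which the tool goes at most 50 mm and 8.59 degrees, less where a joint would pass 70% of its speed; a pose out of reach is approached as far as the arm can. A call with a gripper value outside its range is refused whole. The fingers move at their own pace and stop on an object; "grip_force" is the grip in N (left out, the last holds). Time passes only in rows, so rows that repeat a pose let the fingers close. It gives the time, the measured TCP pose, the force, the opening and the grip force at its end, in the units of the state.
- observe(): the state, without advancing time (a new reading comes with each control period).
- read_camera(name): name is "side" or "top"; returns (picture, depth): 480x640x3 uint8, red, green, blue; 480x640 float32, m along the optical axis (not along the pixel's ray), 0 where there is no reading.
- camera_model(name): a dict with "fx", "fy", "cx", "cy" (pixels), "dist" ([k1, k2, p1, p2, k3] as OpenCV has them; the pictures are not rectified), "R" (3x3) and "t" (3): a world point X has camera coordinates R X + t. Camera axes: x right, y down, z forward; pixel columns grow to the right and rows downward; lengths in m; the calibration is good to about 2 mm. A picture is of the moment at which its call begins. camera_model takes no time and is no camera call.
- job_done(): hands the job in; it is judged then, once.
The state is a dict: "time": time; "joint_pos": joint angles; "joint_vel": joint speeds; "joint_efforts": joint torques, N m; "ee_pos": TCP position; "tcp_rot": TCP orientation; "wrist_force": force on the tool from outside, world axes, zero at the start; "torque": the same for the moment, N m; "opening": finger opening in m; "grip_force": force on a finger pad.
Only numpy, scipy, OpenCV 4.12 (cv2) and the standard library are available. Lean on these libraries where they do the work, as an engineer would, in place of code of your own. Each camera call takes 0.05 s, during which the arm holds its last target. There are 200 camera calls.

## Working session

There is one attempt and no reset: what is moved stays moved. The work goes in short steps, Python scripts to look and compute and a tool call to move; the robot and the scene stay as the last step left them, time stands still between calls to the robot, and variables do not carry over. Pictures are saved under pics/ and viewed, at most 14 in all, crops included, and the job is handed in when it is done.

Besides the shell and the picture viewer there is one more tool, called after "Call:" in YAML: its name, and indented under it one key for each argument. play_rows: Moves the arm, as the interface text tells. Its arguments: {"type":"object","properties":{"rows":{"type":"string"},"grip_force":{"type":"number"}},"required":["rows"]}

```bash
ls; mkdir -p pics
python3 - <<'E'
from plant import *
import cv2,numpy as np
for n in("side","top"):
    p,d=read_camera(n); cv2.imwrite(f"pics/{n}0.png",p[:,:,::-1]); np.savez(f"{n}0.npz",p=p,d=d)
    m=camera_model(n); print(n,{k:np.round(v,3).tolist() for k,v in m.items()}, (d>0).mean())
s=observe();print(s)
E
```

```text
pics
side {'fx': 508.813, 'fy': 508.813, 'cx': 310.088, 'cy': 242.671, 'dist': [-0.124, 0.0, 0.0, 0.0, 0.0], 'R': [[0.973, -0.229, 0.009], [-0.154, -0.682, -0.715], [0.17, 0.695, -0.699]], 't': [-0.415, 0.341, 0.64]} 0.9949088541666666
top {'fx': 435.684, 'fy': 435.684, 'cx': 313.257, 'cy': 231.657, 'dist': [-0.018, 0.0, 0.0, 0.0, 0.0], 'R': [[0.012, -0.999, -0.043], [-0.988, -0.005, -0.157], [0.157, 0.045, -0.987]], 't': [0.282, 0.492, 0.856]} 0.9959733072916667
{'time': 0.1, 'joint_pos': array([ 9.63193718e-01,  2.59282638e-01,  1.53596272e+00, -3.69305903e-05,
        1.34797738e+00, -2.02768261e-01]), 'joint_vel': array([ 6.32841866e-04, -2.11332488e-04, -3.55739788e-03, -6.07085986e-05,
       -8.36590018e-04,  7.33708611e-05]), 'joint_efforts': array([ 1.32511494e-03, -4.38210690e+01, -2.84639901e+01,  7.19928648e-02,
        3.61536245e-02, -4.58254533e-05]), 'ee_pos': array([0.21632002, 0.50514844, 0.21789847]), 'tcp_rot': array([-6.31443379e-01, -3.07685700e+00,  2.37503737e-03]), 'wrist_force': array([ 0.46063166,  0.41512408, -0.23932942]), 'torque': array([ 0.02502877,  0.0175021 , -0.05874982]), 'grip_force': 0.0, 'opening': 0.09287812559690402}
```

View pics/top0.png

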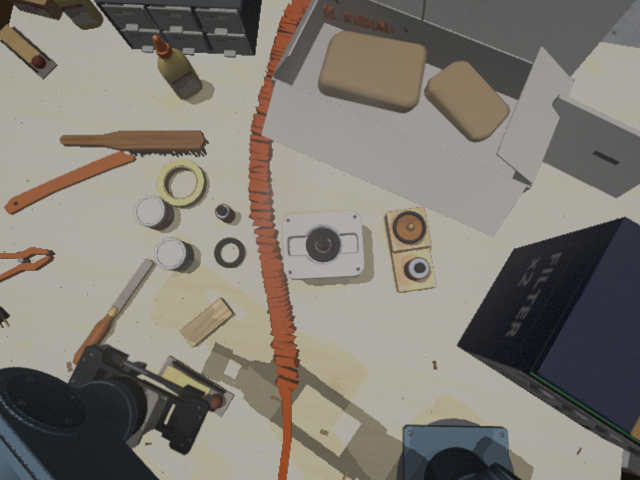

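View pics/side0.png

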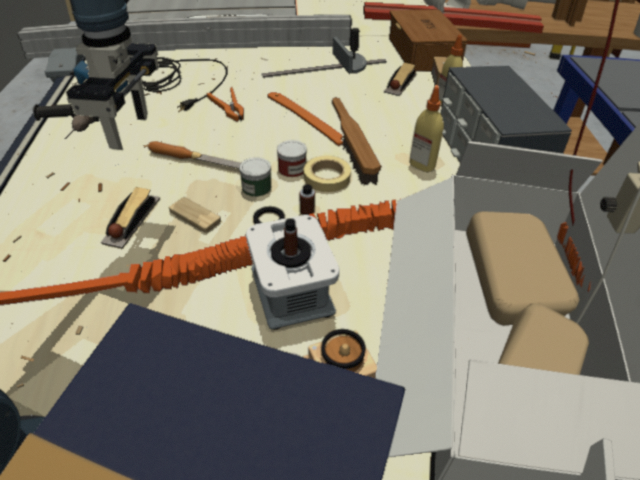

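Top view: sander spindle near (323,244), rack pad near (409,227), thick drum cap near (418,267), medium drum (225,213), medium insert (230,252). The side view shows the spindle at (290,225) and the pad at (343,348). Next, enlarged crops.

```bash
cat > h.py <<'E'
import numpy as np,cv2
from plant import *
def M(n):
    m=camera_model(n);K=np.array([[m['fx'],0,m['cx']],[0,m['fy'],m['cy']],[0,0,1.]]);return K,np.array(m['dist']),np.array(m['R']),np.array(m['t'])
def ray(n,uv):
    K,d,R,t=M(n);p=cv2.undistortPoints(np.array(uv,float).reshape(-1,1,2),K,d)[:,0]
    return -R.T@t,np.c_[p,np.ones(len(p))]@R   # origin, dirs (z-depth scaled)
def atz(n,uv,z):
    o,D=ray(n,uv);return o+D*((z-o[2])/D[:,2])[:,None]
def proj(n,X):
    K,d,R,t=M(n);return cv2.projectPoints(np.array(X,float).reshape(-1,3),cv2.Rodrigues(R)[0],t,K,d)[0][:,0]
def cloud(n,D):
    v,u=np.mgrid[0:480,0:640];o,r=ray(n,np.c_[u.ravel(),v.ravel()])
    return (o+r*D.ravel()[:,None]).reshape(480,640,3)
def tri(a,b):
    (o1,d1),(o2,d2)=ray("top",[a]),ray("side",[b]);d1,d2=d1[0],d2[0]
    s=np.linalg.lstsq(np.c_[d1,-d2],o2-o1,rcond=None)[0];p,q=o1+s[0]*d1,o2+s[1]*d2
    return (p+q)/2,np.linalg.norm(p-q)
E
python3 - <<'E'
from h import *
t=np.load("top0.npz");s=np.load("side0.npz")
a=t['p'][190:310,260:460,::-1];cv2.imwrite("pics/topc.png",cv2.resize(a,None,fx=4,fy=4,interpolation=2))
b=s['p'][200:390,220:400,::-1];cv2.imwrite("pics/sidec.png",cv2.resize(b,None,fx=3.1,fy=3.1,interpolation=2))
C=cloud("top",t['d'])
for u,v in [(323,244),(323,232),(290,225),(409,227),(409,212),(418,267),(418,288),(225,212),(230,252),(350,190),(330,180),(400,190),(350,170),(380,300),(290,130),(400,175),(495,233),(515,190),(460,345),(275,200),(270,250),(285,320),(600,225),(400,200)]: print(u,v,C[v,u].round(3))
E
```

```text
323 244 [0.448 0.263 0.172]
323 232 [0.478 0.264 0.114]
290 225 [0.491 0.327 0.115]
409 227 [0.496 0.094 0.074]
409 212 [0.527 0.093 0.07 ]
418 267 [0.415 0.081 0.087]
418 288 [0.377 0.07  0.024]
225 212 [0.527 0.468 0.062]
230 252 [0.451 0.469 0.   ]
350 190 [0.59  0.208 0.002]
330 180 [0.613 0.252 0.   ]
400 190 [0.572 0.11  0.069]
350 170 [0.615 0.211 0.068]
380 300 [ 0.352  0.145 -0.001]
290 130 [0.695 0.334 0.086]
400 175 [0.598 0.112 0.088]
495 233 [ 0.485 -0.076  0.068]
515 190 [ 0.558 -0.095  0.127]
460 345 [ 0.264 -0.01   0.03 ]
275 200 [ 0.567  0.373 -0.   ]
270 250 [0.451 0.374 0.047]
285 320 [0.31  0.34  0.047]
600 225 [ 0.459 -0.134  0.311]
400 200 [0.568 0.1   0.001]
```

View pics/topc.png

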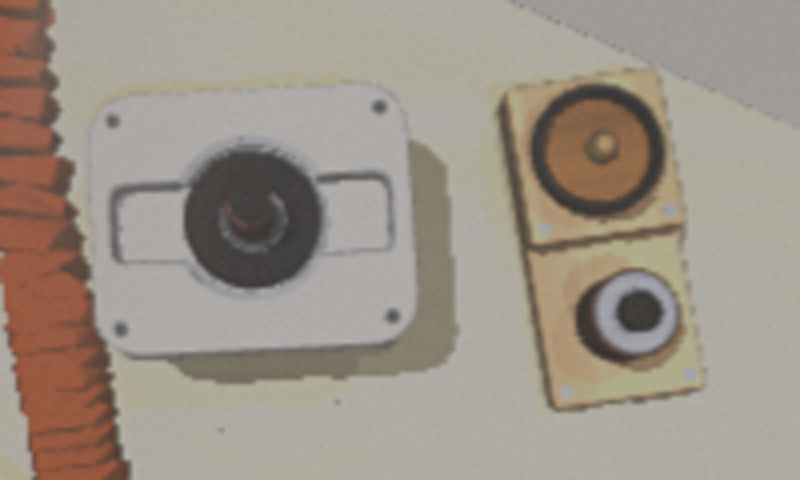

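View pics/sidec.png

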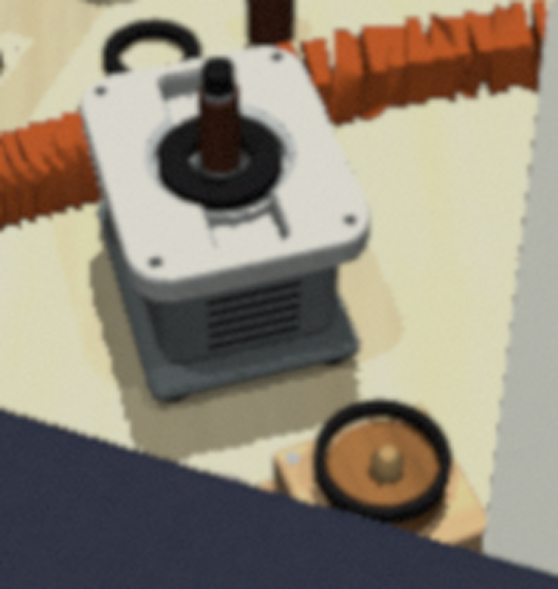

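The top crop shows the insert_small ring centred at crop (253,219), screws at (112,121), (379,106), (392,316), (121,329), the large insert ring at (598,150), the peg at (602,147) and the drum cap at (640,311). In the side crop, the insert is at (220,158), screws at (100,91), (277,57), (350,219), (155,262), and the large insert at (384,461). The rack post is hidden behind the filter box.

Run:
```python
from h import *
T=lambda x,y:((x+.5)/4-.5+260,(y+.5)/4-.5+190)
S=lambda x,y:((x+.5)/3.1-.5+220,(y+.5)/3.1-.5+200)
P=dict(ins=((253,219),(220,158)),s1=((112,121),(277,57)),s2=((379,106),(350,219)),s3=((392,316),(155,262)),s4=((121,329),(100,91)),insL=((598,150),(384,461)),peg=((602,146),(388,449)))
Z=dict(ins=.112,insL=.07,peg=.074)
for k,(a,b) in P.items():
    x,e=tri(T(*a),S(*b)); z=Z.get(k,.112);print(k,x.round(4),"err",round(e,4),"top@z",atz("top",[T(*a)],z)[0].round(4),"side@z",atz("side",[S(*b)],z)[0].round(4))
print("cap",atz("top",[T(640,311)],.088)); print("washer",atz("top",[T(637,312)],.075))
for n,q,z in [("hi",[(505,102),(660,70),(685,223),(530,246)],.045),("lo",[(530,248),(685,229),(705,382),(553,408)],.022)]:
    c=atz("top",[T(*p) for p in q],z);print(n,c.round(4).tolist(),c.mean(0).round(4))
c=np.array([atz("top",[T(*P[k][0])],.112)[0] for k in('s1','s2','s3','s4')]);print(c.mean(0), [np.degrees(np.arctan2(*(c[i]-c[j])[[1,0]])) for i,j in((0,1),(3,2),(0,3),(1,2))])
# obstacle heights in neighbourhood
t=np.load("top0.npz");s=np.load("side0.npz")
G=np.full((26,40),-.01)
for n,d in(("top",t['d']),("side",s['d'])):
    C=cloud(n,d)[d>0]
    i=((C[:,0]-.25)/.02).astype(int);j=((C[:,1]+.2)/.02).astype(int);ok=(C[:,0]>=.25)&(C[:,1]>=-.2)&(i<26)&(j<40)
    np.maximum.at(G,(i[ok],j[ok]),C[ok,2])
print("y:",' '.join("%3d"%(-19+2*j) for j in range(40)))
for i in range(25,-1,-1): print("%3d"%(26+2*i),' '.join("%3d"%(g*1000) for g in G[i]))
```

```text
ins [0.4551 0.2643 0.1097] err 0.0001 top@z [0.4548 0.2643 0.112 ] side@z [0.4548 0.2621 0.112 ]
s1 [0.5018 0.3325 0.1123] err 0.0001 top@z [0.5019 0.3325 0.112 ] side@z [0.5018 0.3328 0.112 ]
s2 [0.5094 0.2045 0.1132] err 0.0 top@z [0.5097 0.2044 0.112 ] side@z [0.5097 0.2055 0.112 ]
s3 [0.4092 0.1986 0.1123] err 0.0 top@z [0.4092 0.1986 0.112 ] side@z [0.4093 0.1989 0.112 ]
s4 [0.4017 0.3261 0.1127] err 0.0007 top@z [0.402  0.3262 0.112 ] side@z [0.4014 0.3268 0.112 ]
insL [0.4975 0.0924 0.065 ] err 0.0014 top@z [0.4959 0.0934 0.07  ] side@z [0.497  0.0893 0.07  ]
peg [0.4983 0.0921 0.075 ] err 0.0023 top@z [0.4973 0.0921 0.074 ] side@z [0.4997 0.0928 0.074 ]
cap [[0.41436427 0.0782609  0.088     ]]
washer [[0.41487576 0.07715537 0.075     ]]
hi [[0.5251, 0.1361, 0.045], [0.5422, 0.0562, 0.045], [0.4627, 0.0459, 0.045], [0.4504, 0.1245, 0.045]] [0.4951 0.0907 0.045 ]
lo [[0.452, 0.1214, 0.022], [0.4625, 0.0408, 0.022], [0.3832, 0.0329, 0.022], [0.3692, 0.1109, 0.022]] [0.4167 0.0765 0.022 ]
[0.45572016 0.26542704 0.112     ] [np.float64(93.46354350564386), np.float64(93.23153977181
[... 3794 characters left out ...]
   4   4   4   3  19  22  20   4   5   5   4
 32 -10 362 362 363 363 363 364 363 361   4   6   4   3   4   4   4   4   4   4   3   5   4   4   4   4   4  51  51  49   4   5   4  19  20  20  21  19   4   6   4
 30 -10 363 363 363 363 363 363 363 363   5   3   4   3   3   3   3   4   4   4   4   5   4   5   4   4  37  51  51  48   4   3   4   5  20  21 595  22  20   5   4
 28 -10 362 363 363 363 363 364 363 363 362   4   4   4   3   3   3   4   3   5   3   2   4   4   3   5  43  51  50  47   3   5   5   4 627 623 599 325 348 347 347
 26 -10 364 362 363 363 363 363 363 363 363   2   4   4   3   4   4   5   3   4   4   4   5   5   4   3  45  51  51  49   3   4   3 639 637 498 487 442 348 348 348
```

Geometry checks out: sander centre (0.4557, 0.2652), yaw 3.4°. Rack pad (0.4965, 0.0928), post (0.4146, 0.0777), yaw 10.4°. The spacing is 83 mm against 85 mm given. The bench in front (x≈0.325, y 0.12–0.28) is free and becomes the set-aside place.

```bash
cat > go.py <<'E'
import sys,numpy as np
from scipy.spatial.transform import Rotation as Ro
from plant import *
s=observe();R=Ro.from_rotvec(s['tcp_rot']).as_matrix();p=np.array(s['ee_pos'])
yaw=np.degrees(np.arctan2(R[1,1],R[0,1]));print("t",round(s['time'],2),"p",p.round(4),"yaw_y",yaw.round(2),"tilt",R[:,2].round(4),"F",s['wrist_force'].round(1),"open",round(s['opening'],4))
for a in sys.argv[1:]:
    x,y,z,w=map(float,a.split(','));d=R.T@(np.array([x,y,z])-p);print(a,'->',d.round(4),'turn',round(-(((w-yaw)+90)%180-90),2))
E
python3 go.py .4555,.265,.23,93.4 .4555,.265,.119,93.4
```

```text
t 0.1 p [0.2163 0.5051 0.2179] yaw_y 66.81 tilt [-9.0e-04 -1.4e-03 -1.0e+00] F [ 0.5  0.4 -0.2] open 0.0929
.4555,.265,.23,93.4 -> [-0.3144 -0.1266 -0.012 ] turn -26.59
.4555,.265,.119,93.4 -> [-0.3145 -0.1264  0.099 ] turn -26.59
```

Call:
play_rows:
  rows: "-0.04 -0.016 -0.012 -8 0; -0.08 -0.032 -0.012 -16 0; -0.12 -0.048 -0.012 -24 0; -0.16 -0.064 -0.012 -26.6 0; -0.2 -0.08 -0.012 -26.6 0; -0.24 -0.096 -0.012 -26.6 0; -0.28 -0.112 -0.012 -26.6 0; -0.314 -0.1266 -0.012 -26.6 0; -0.3144 -0.1266 -0.012 -26.6 0; -0.3144 -0.1266 -0.012 -26.6 0; -0.3144 -0.1266 -0.012 -26.6 0"

```text
time: 1.2
ee_pos: [0.4548, 0.2659, 0.2304]
tcp_rot: [0.094, -3.139, -0.0]
wrist_force: [-0.4, 1.1, -0.5]
opening: 0.093
grip_force: 0.0
```

```bash
python3 go.py .4555,.265,.119,93.4; python3 -c "
from h import *
p,d=read_camera('side'); cv2.imwrite('pics/s1.png',cv2.resize(p[60:320,160:440,::-1],None,fx=2.3,fy=2.3))"
```

```text
t 1.2 p [0.4548 0.2659 0.2304] yaw_y 93.43 tilt [-1.1e-03  2.0e-04 -1.0e+00] F [-0.4  1.1 -0.5] open 0.093
.4555,.265,.119,93.4 -> [-0.0007 -0.001   0.1114] turn 0.03
```

View pics/s1.png

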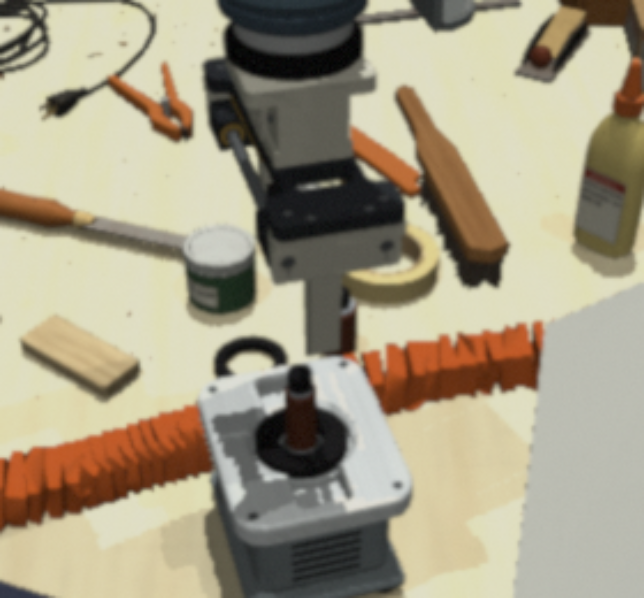

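The open gripper is right above the thin drum: near fingertip at crop (323,352), drum cap at (300,378).

Call:
play_rows:
  rows: "-0.0007 -0.001 0.03 0 0; -0.0007 -0.001 0.06 0 0; -0.0007 -0.001 0.09 0 0; -0.0007 -0.001 0.111 0 0; -0.0007 -0.001 0.111 0 0; -0.0007 -0.001 0.111 0 1; -0.0007 -0.001 0.111 0 1; -0.0007 -0.001 0.111 0 1; -0.0007 -0.001 0.111 0 1; -0.0007 -0.001 0.111 0 1; -0.0007 -0.001 0.111 0 1; -0.0007 -0.001 0.111 0 1; -0.0007 -0.001 0.111 0 1; -0.0007 -0.001 0.111 0 1"
  grip_force: 25

```text
time: 2.65
ee_pos: [0.4565, 0.2644, 0.1196]
tcp_rot: [0.093, -3.14, 0.0]
wrist_force: [-0.8, 0.5, 0.6]
opening: 0.0258
grip_force: 0.0
```

```bash
python3 go.py .4555,.265,.24,93.4 .325,.15,.24,93.4 .325,.15,.015,93.4; python3 -c "
from h import *
print(proj('side',[[.455,.215,.23]]))"
```

```text
t 2.65 p [0.4565 0.2644 0.1196] yaw_y 93.41 tilt [-1.e-04 -0.e+00 -1.e+00] F [-0.8  0.5  0.6] open 0.0258
.4555,.265,.24,93.4 -> [ 0.0009  0.0007 -0.1204] turn 0.01
.325,.15,.24,93.4 -> [ 0.138  -0.1064 -0.1204] turn 0.01
.325,.15,.015,93.4 -> [ 0.138  -0.1064  0.1046] turn 0.01
[[296.12520546 214.23803353]]
```

Call:
play_rows:
  rows: "0 0 0 0 1; 0 0 0 0 1; 0 0 0 0 1; 0 0 0 0 1; 0 0 -0.02 0 1; 0 0 -0.045 0 1; 0 0 -0.07 0 1; 0 0 -0.095 0 1; 0 0 -0.12 0 1; 0 0 -0.12 0 1; 0.03 -0.023 -0.12 0 1; 0.06 -0.046 -0.12 0 1; 0.09 -0.069 -0.12 0 1; 0.12 -0.093 -0.12 0 1; 0.138 -0.106 -0.12 0 1; 0.138 -0.106 -0.12 0 1; 0.138 -0.106 -0.12 0 1"

```text
time: 4.35
ee_pos: [0.3252, 0.1505, 0.2393]
tcp_rot: [-0.092, 3.14, 0.001]
wrist_force: [1.0, -0.4, -1.4]
opening: 0.0201
grip_force: 25.0
```

```bash
python3 go.py .325,.15,.0145,93.4; python3 -c "
from h import *
p,d=read_camera('side'); cv2.imwrite('pics/s2.png',cv2.resize(p[60:360,110:410,::-1],None,fx=2,fy=2))"
```

```text
t 4.35 p [0.3252 0.1505 0.2393] yaw_y 93.35 tilt [ 5.e-04  4.e-04 -1.e+00] F [ 1.  -0.4 -1.4] open 0.0201
.325,.15,.0145,93.4 -> [ 0.0004 -0.0005  0.2248] turn -0.05
```

View pics/s2.png

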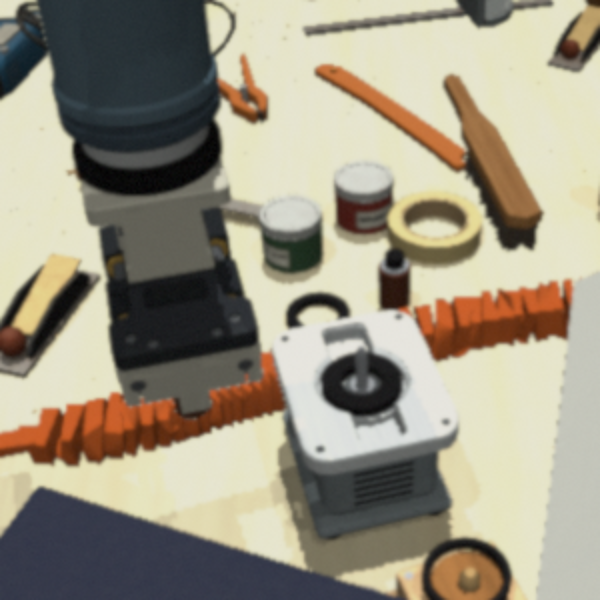

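The drum is off the spindle (bare spindle at crop (362,370)), the insert is still seated, and the gripper holds at 25 N.

Call:
play_rows:
  rows: "0 0 0.03 0 1; 0 0 0.06 0 1; 0 0 0.09 0 1; 0 0 0.12 0 1; 0 0 0.15 0 1; 0 0 0.18 0 1; 0 0 0.2 0 1; 0 0 0.212 0 1; 0 0 0.22 0 1; 0 0 0.2245 0 1; 0 0 0.2245 0 1; 0 0 0.2245 0 1; 0 0 0.2245 0 0.6; 0 0 0.2245 0 0.6; 0 0 0.2245 0 0.6; 0 0 0.2245 0 0.6; 0 0 0.2245 0 0.6;0 0 0.2245 0 0.6"

```text
time: 6.2
ee_pos: [0.3251, 0.1504, 0.0152]
tcp_rot: [-0.093, 3.14, 0.0]
wrist_force: [0.5, 0.7, 0.1]
opening: 0.037
grip_force: 0.0
```

```bash
python3 go.py .325,.15,.13,93.4 .325,.15,.18,93.4 .4553,.2645,.2,93.4 .4553,.2645,.1005,93.4
```

```text
t 6.2 p [0.3251 0.1504 0.0152] yaw_y 93.4 tilt [ 1.e-04  0.e+00 -1.e+00] F [0.5 0.7 0.1] open 0.037
.325,.15,.13,93.4 -> [ 1.000e-04 -4.000e-04 -1.148e-01] turn 0.0
.325,.15,.18,93.4 -> [ 1.000e-04 -4.000e-04 -1.648e-01] turn 0.0
.4553,.2645,.2,93.4 -> [-0.1368  0.1062 -0.1848] turn 0.0
.4553,.2645,.1005,93.4 -> [-0.1368  0.1062 -0.0853] turn 0.0
```

Call:
play_rows:
  rows: "0 0 -0.02 0 0.6; 0 0 -0.05 0 0.5; 0 0 -0.09 0 0.4; 0 0 -0.13 0 0.3; 0 0 -0.17 0 0.14; -0.03 0.023 -0.185 0 0.14; -0.06 0.046 -0.185 0 0.14; -0.09 0.07 -0.185 0 0.14; -0.12 0.093 -0.185 0 0.14; -0.1368 0.1062 -0.185 0 0.14; -0.1368 0.1062 -0.185 0 0.14; -0.1368 0.1062 -0.185 0 0.14; -0.1368 0.1062 -0.185 0 0.14"

```text
time: 7.5
ee_pos: [0.4542, 0.2639, 0.1999]
tcp_rot: [0.093, -3.139, 0.001]
wrist_force: [0.8, -1.2, 0.0]
opening: 0.0801
grip_force: 0.0
```

```bash
python3 go.py .4555,.265,.1005,93.4; python3 -c "
from h import *
p,d=read_camera('side'); cv2.imwrite('pics/s3.png',cv2.resize(p[100:340,130:400,::-1],None,fx=2.4,fy=2.4))"
```

```text
t 7.5 p [0.4542 0.2639 0.1999] yaw_y 93.4 tilt [-1.2e-03 -6.0e-04 -1.0e+00] F [ 0.8 -1.2  0. ] open 0.0801
.4555,.265,.1005,93.4 -> [-0.0015  0.0011  0.0994] turn -0.0
```

View pics/s3.png

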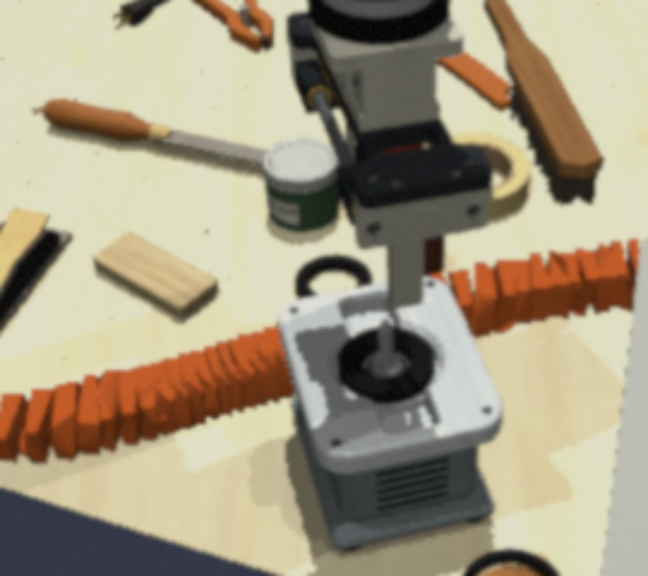

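The bare spindle and seated insert are visible, with the fingers above the slot (near fingertip at crop (405,300)). The drum set aside is hidden by the filter box in this view.

Call:
play_rows:
  rows: "-0.001 0.001 0.03 0 0.14; -0.001 0.001 0.06 0 0.14; -0.001 0.001 0.08 0 0.14; -0.001 0.001 0.09 0 0.14; -0.001 0.001 0.0994 0 0.14; -0.001 0.001 0.0994 0 0.14; -0.001 0.001 0.0994 0 1; -0.001 0.001 0.0994 0 1; -0.001 0.001 0.0994 0 1; -0.001 0.001 0.0994 0 1; -0.001 0.001 0.0994 0 1; -0.001 0.001 0.0994 0 1"
  grip_force: 25

```text
time: 8.75
ee_pos: [0.4572, 0.2658, 0.1023]
tcp_rot: [-0.094, 3.138, 0.001]
wrist_force: [-0.5, -2.8, 5.9]
opening: 0.0625
grip_force: 26.0
```

```bash
python3 go.py  .4555,.265,.2,93.4 .325,.25,.2,93.4
```

```text
t 8.75 p [0.4572 0.2658 0.1023] yaw_y 93.42 tilt [ 2.7e-03  5.0e-04 -1.0e+00] F [-0.5 -2.8  5.9] open 0.0625
.4555,.265,.2,93.4 -> [ 0.0015 -0.0006 -0.0977] turn 0.02
.325,.25,.2,93.4 -> [ 0.1326 -0.0078 -0.0981] turn 0.02
```

Call:
play_rows:
  rows: "0 0 -0.008 0 1; 0 0 -0.016 0 1; 0 0 -0.03 0 1; 0 0 -0.05 0 1; 0 0 -0.075 0 1; 0 0 -0.1 0 1; 0 0 -0.1 0 1; 0 0 -0.1 0 1"

```text
time: 9.55
ee_pos: [0.4564, 0.2657, 0.2012]
tcp_rot: [-0.093, 3.139, 0.001]
wrist_force: [0.4, 0.2, -0.8]
opening: 0.0624
grip_force: 25.0
```

```bash
python3 go.py .325,.25,.2,93.4 .325,.25,.003,93.4; python3 -c "
from h import *
p,d=read_camera('side'); cv2.imwrite('pics/s4.png',cv2.resize(p[140:320,210:400,::-1],None,fx=3,fy=3))"
```

```text
t 9.55 p [0.4564 0.2657 0.2012] yaw_y 93.41 tilt [ 1.3e-03  5.0e-04 -1.0e+00] F [ 0.4  0.2 -0.8] open 0.0624
.325,.25,.2,93.4 -> [ 0.1321 -0.0079  0.001 ] turn 0.01
.325,.25,.003,93.4 -> [ 0.1323 -0.008   0.198 ] turn 0.01
```

View pics/s4.png

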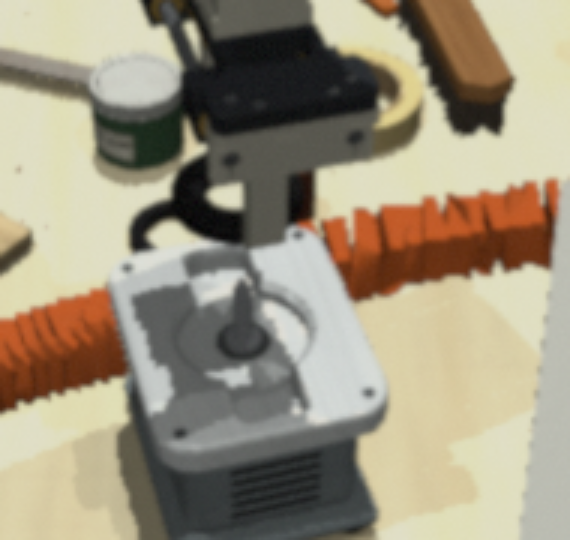

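The insert came out with the gripper (ring at crop (205,200), finger at (267,210)) and the seat is empty. The ring looks offset from the fingers in x, so I'll check with depth.

Run:
```python
from h import *
s=observe();print(s['ee_pos'])
for n in("side","top"):
    p,d=read_camera(n);C=cloud(n,d);g=p.astype(int).sum(2)
    m=(d>0)&(abs(C[...,0]-.455)<.08)&(abs(C[...,1]-.265)<.1)
    for lo,hi in((.195,.207),(.207,.215),(.215,.23),(.23,.25),(.25,.27)):
        k=m&(C[...,2]>lo)&(C[...,2]<hi);q=C[k];dk=g[k]<150
        for nm,r in(("dark",q[dk]),("light",q[~dk])):
            if len(r)>5: print(n,lo,nm,len(r),"x",np.percentile(r[:,0],[2,50,98]).round(3),"y",np.percentile(r[:,1],[2,50,98]).round(3))
    k=m&(g<150)&(C[...,2]>.19)&(C[...,2]<.22)
```

```text
[0.45575265 0.26550604 0.20022109]
side 0.195 dark 40 x [0.421 0.441 0.483] y [0.232 0.241 0.267]
side 0.195 light 37 x [0.423 0.441 0.476] y [0.227 0.24  0.276]
side 0.207 dark 367 x [0.423 0.436 0.484] y [0.233 0.253 0.286]
side 0.207 light 101 x [0.422 0.448 0.482] y [0.219 0.25  0.293]
side 0.215 light 109 x [0.45  0.458 0.469] y [0.217 0.219 0.229]
side 0.23 light 154 x [0.451 0.458 0.468] y [0.216 0.218 0.229]
side 0.25 light 52 x [0.445 0.453 0.468] y [0.216 0.218 0.311]
top 0.195 light 10 x [0.421 0.424 0.436] y [0.238 0.254 0.282]
top 0.207 dark 131 x [0.422 0.429 0.438] y [0.242 0.257 0.282]
top 0.207 light 115 x [0.421 0.432 0.446] y [0.239 0.272 0.298]
```

The finger sits about 4 mm to +x of the ring, which is harmless with 15 mm pads, so I take a ~3 mm robot-to-camera x offset into account. Now to set the insert aside.

Call:
play_rows:
  rows: "0.03 -0.002 0 0 1; 0.065 -0.004 0 0 1; 0.1 -0.006 0 0 1; 0.132 -0.008 0.01 0 1; 0.132 -0.008 0.03 0 1; 0.132 -0.008 0.06 0 1; 0.132 -0.008 0.09 0 1; 0.132 -0.008 0.12 0 1; 0.132 -0.008 0.15 0 1; 0.132 -0.008 0.175 0 1; 0.132 -0.008 0.19 0 1; 0.132 -0.008 0.1965 0 1; 0.132 -0.008 0.1965 0 1; 0.132 -0.008 0.1965 0 0.14; 0.132 -0.008 0.1965 0 0.14; 0.132 -0.008 0.1965 0 0.14;0.132 -0.008 0.1965 0 0.14"

```text
time: 11.4
ee_pos: [0.3254, 0.25, 0.0049]
tcp_rot: [-0.093, 3.139, 0.001]
wrist_force: [0.1, 0.7, -1.3]
opening: 0.08
grip_force: 0.0
```

```bash
python3 go.py .325,.25,.2,93.4 .4935,.093,.2,100.4 .4935,.093,.0595,100.4
```

```text
t 11.4 p [0.3254 0.25   0.0049] yaw_y 93.41 tilt [ 1.3e-03  5.0e-04 -1.0e+00] F [ 0.1  0.7 -1.3] open 0.08
.325,.25,.2,93.4 -> [ 1.000e-04  1.000e-04 -1.951e-01] turn 0.01
.4935,.093,.2,100.4 -> [-0.1588 -0.1666 -0.195 ] turn -6.99
.4935,.093,.0595,100.4 -> [-0.1586 -0.1667 -0.0545] turn -6.99
```

Call:
play_rows:
  rows: "0 0 -0.02 0 0.14; 0 0 -0.06 0 0.14; 0 0 -0.1 0 0.14; 0 0 -0.14 0 0.14; 0 0 -0.175 0 0.14; -0.03 -0.032 -0.195 -2 0.14; -0.06 -0.063 -0.195 -4 0.14; -0.09 -0.095 -0.195 -7 0.14; -0.12 -0.126 -0.195 -7 0.14; -0.145 -0.152 -0.195 -7 0.14; -0.1588 -0.1666 -0.195 -7 0.14; -0.1588 -0.1666 -0.195 -7 0.14; -0.1588 -0.1666 -0.195 -7 0.14; -0.1588 -0.1666 -0.195 -7 0.14"

```text
time: 12.8
ee_pos: [0.4921, 0.0941, 0.1992]
tcp_rot: [0.287, -3.128, -0.001]
wrist_force: [0.2, 0.6, -0.5]
opening: 0.0798
grip_force: 0.0
```

```bash
python3 go.py .4935,.093,.0575,100.4
python3 - <<'E'
from h import *
p,d=read_camera("top");C=cloud("top",d);cv2.imwrite('pics/t5.png',cv2.resize(p[190:370,220:460,::-1],None,fx=3,fy=3))
p,d=read_camera("side");C=cloud("side",d)
k=(d>0)&(abs(C[...,0]-.4935)<.06)&(abs(C[...,1]-.045)<.03)&(C[...,2]>.205)&(C[...,2]<.26);q=C[k]
print(len(q),np.percentile(q,[2,50,98],axis=0).round(3) if len(q) else 0)
E
```

```text
t 12.8 p [0.4921 0.0941 0.1992] yaw_y 100.47 tilt [-9.e-04  5.e-04 -1.e+00] F [ 0.2  0.6 -0.5] open 0.0798
.4935,.093,.0575,100.4 -> [-0.0013 -0.0014  0.1417] turn 0.07
288 [[0.492 0.037 0.207]
 [0.499 0.04  0.224]
 [0.511 0.05  0.241]]
```

View pics/t5.png

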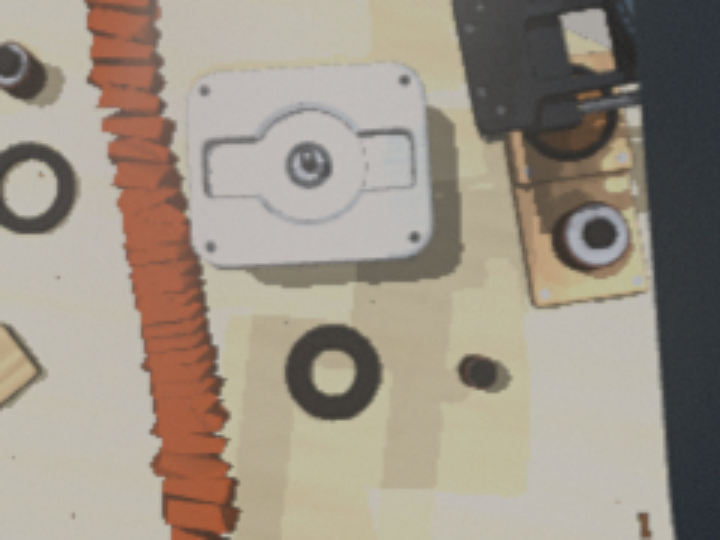

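The small insert lies flat at crop (333,372), the thin drum stands at (480,372), and the bare spindle is at (308,163). With the yaw counted in, finger depth agrees with kinematics, so there is no x offset. Next, pick the large insert.

Call:
play_rows:
  rows: "-0.004 -0.002 0.03 0 0.14; -0.004 -0.002 0.06 0 0.14; -0.004 -0.002 0.09 0 0.14; -0.004 -0.002 0.115 0 0.14; -0.004 -0.002 0.132 0 0.14; -0.004 -0.002 0.1417 0 0.14; -0.004 -0.002 0.1417 0 0.14; -0.004 -0.002 0.1417 0 1; -0.004 -0.002 0.1417 0 1; -0.004 -0.002 0.1417 0 1; -0.004 -0.002 0.1417 0 1; -0.004 -0.002 0.1417 0 1; -0.004 -0.002 0.1417 0 1; -0.004 -0.002 0.1417 0 1"
  grip_force: 20

```text
time: 14.3
ee_pos: [0.4984, 0.0917, 0.0586]
tcp_rot: [-0.285, 3.127, -0.0]
wrist_force: [0.1, 1.2, 6.1]
opening: 0.0624
grip_force: 20.0
```

```bash
python3 go.py .4962,.093,.2,100.4
python3 - <<'E'
from h import *
T=lambda x,y:((x+.5)/3-.5+220,(y+.5)/3-.5+190)
print(atz("top",[T(308,163),T(306,160)],.148),atz("top",[T(312,164)],.112),atz("top",[T(309,167)],.106),atz("top",[T(333,372)],.01),atz("top",[T(484,374)],.066),atz("top",[T(600,233)],.088))
E
```

```text
t 14.3 p [0.4984 0.0917 0.0586] yaw_y 100.4 tilt [ 2.e-03  1.e-04 -1.e+00] F [0.1 1.2 6.1] open 0.0624
.4962,.093,.2,100.4 -> [ 0.0017  0.0016 -0.1414] turn 0.0
[[0.45081124 0.2644493  0.148     ]
 [0.45263775 0.26567744 0.148     ]] [[0.45487054 0.26277044 0.112     ]] [[0.45370537 0.2647946  0.106     ]] [[0.3224692  0.24914583 0.01      ]] [[0.32396728 0.15090237 0.066     ]] [[0.41444505 0.07817925 0.088     ]]
```

```bash
python3 go.py .4984,.0917,.2,100.4 .4570,.2647,.2,93.4 .457,.2647,.102,93.4
```

```text
t 14.3 p [0.4984 0.0917 0.0586] yaw_y 100.4 tilt [ 2.e-03  1.e-04 -1.e+00] F [0.1 1.2 6.1] open 0.0624
.4984,.0917,.2,100.4 -> [-3.000e-04 -1.000e-04 -1.414e-01] turn 0.0
.4570,.2647,.2,93.4 -> [ 0.0092  0.1776 -0.1415] turn 7.0
.457,.2647,.102,93.4 -> [ 0.0094  0.1776 -0.0435] turn 7.0
```

Call:
play_rows:
  rows: "0 0 -0.01 0 1; 0 0 -0.025 0 1; 0 0 -0.05 0 1; 0 0 -0.08 0 1; 0 0 -0.11 0 1; 0 0 -0.1414 0 1; 0 0 -0.1414 0 1"

```text
time: 15.0
ee_pos: [0.5002, 0.0915, 0.2039]
tcp_rot: [-0.284, 3.12, -0.002]
wrist_force: [0.5, 0.2, 0.6]
opening: 0.0625
grip_force: 20.0
```

```bash
python3 go.py .4570,.2647,.2,93.4 .457,.2647,.102,93.4
```

```text
t 15.0 p [0.5002 0.0915 0.2039] yaw_y 100.41 tilt [ 8.7e-03 -5.0e-04 -1.0e+00] F [0.5 0.2 0.6] open 0.0625
.4570,.2647,.2,93.4 -> [0.0113 0.1781 0.0035] turn 7.01
.457,.2647,.102,93.4 -> [0.0121 0.1783 0.1015] turn 7.01
```

Call:
play_rows:
  rows: "0 0.02 0 1 1; 0.003 0.05 0 3 1; 0.006 0.085 0 5 1; 0.008 0.12 0 7 1; 0.0095 0.15 0 7 1; 0.0095 0.1777 0 7 1; 0.0095 0.1777 0 7 1; 0.0095 0.1777 0 7 1; 0.0095 0.1777 0 7 1; 0.0095 0.1777 0 7 1"

```text
time: 16.0
ee_pos: [0.4564, 0.2636, 0.1988]
tcp_rot: [0.091, -3.14, 0.001]
wrist_force: [-0.2, 0.5, -0.1]
opening: 0.0623
grip_force: 20.0
```

```bash
python3 go.py .457,.2647,.102,93.4;python3 - <<'E'
from h import *
p,d=read_camera("side");cv2.imwrite('pics/s6.png',cv2.resize(p[140:320,210:400,::-1],None,fx=3,fy=3))
C=cloud("side",d);g=p.astype(int).sum(2);z=observe()['ee_pos'][2]
k=(d>0)&(abs(C[...,0]-.455)<.06)&(abs(C[...,1]-.265)<.06)&(abs(C[...,2]-z-.006)<.009)&(g<200);q=C[k]
print(len(q),np.percentile(q,[1,50,99],axis=0).round(4))
E
```

```text
t 16.0 p [0.4564 0.2636 0.1988] yaw_y 93.33 tilt [-4.e-04 -5.e-04 -1.e+00] F [-0.2  0.5 -0.1] open 0.0623
.457,.2647,.102,93.4 -> [-0.0007  0.0011  0.0968] turn -0.07
287 [[0.4234 0.2289 0.2031]
 [0.4391 0.2484 0.2104]
 [0.4878 0.2883 0.2131]]
```

View pics/s6.png

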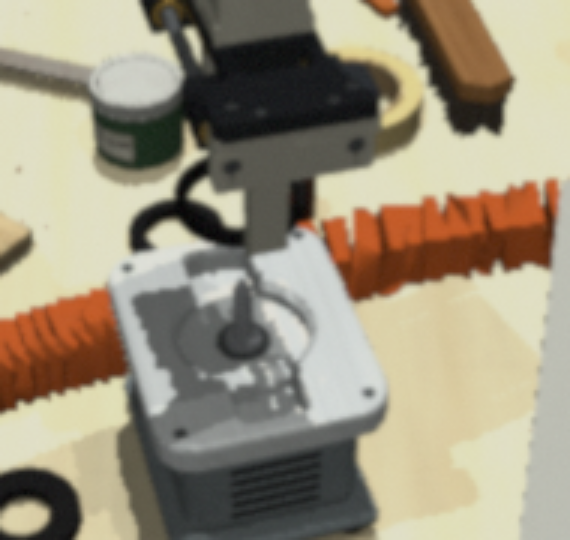

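The large insert is held (ring left edge at crop (178,200)), centred at x≈0.4556 over the seat. Lowering it.

Call:
play_rows:
  rows: "-0.0004 0.001 0.025 0 1; -0.0004 0.001 0.05 0 1; -0.0004 0.001 0.07 0 1; -0.0004 0.001 0.08 0 1; -0.0004 0.001 0.087 0 1; -0.0004 0.001 0.093 0 1; -0.0004 0.001 0.0965 0 1; -0.0004 0.001 0.0965 0 1; -0.0004 0.001 0.0965 0 1; -0.0004 0.001 0.0965 0 0.14; -0.0004 0.001 0.0965 0 0.14; -0.0004 0.001 0.0965 0 0.14; -0.0004 0.001 0.0965 0 0.14; -0.0004 0.001 0.07 0 0.14; -0.0004 0.001 0.04 0 0.14; -0.0004 0.001 0 0 0.14; -0.0004 0.001 0 0 0.14; -0.0004 0.001 0 0 0.1"

```text
time: 17.85
ee_pos: [0.457, 0.2659, 0.1999]
tcp_rot: [-0.093, 3.138, 0.001]
wrist_force: [-0.2, -0.7, 0.1]
opening: 0.0826
grip_force: 0.0
```

```bash
python3 go.py .4144,.078,.2,100.4 .4144,.078,.035,100.4;python3 - <<'E'
from h import *
p,d=read_camera("side");C=cloud("side",d);g=p.astype(int).sum(2)
k=(d>0)&(abs(C[...,0]-.455)<.04)&(abs(C[...,1]-.265)<.04)&(C[...,2]>.1)&(C[...,2]<.13)&(g<130);q=C[k]
print(len(q),np.percentile(q,[1,10,50,90,99],axis=0).round(4))
cv2.imwrite('pics/s7.png',cv2.resize(p[180:320,230:370,::-1],None,fx=4,fy=4))
E
```

```text
t 17.85 p [0.457  0.2659 0.1999] yaw_y 93.41 tilt [ 2.3e-03  8.0e-04 -1.0e+00] F [-0.2 -0.7  0.1] open 0.0826
.4144,.078,.2,100.4 -> [ 0.0537 -0.1851 -0.0004] turn -6.99
.4144,.078,.035,100.4 -> [ 0.0541 -0.1852  0.1646] turn -6.99
333 [[0.4241 0.2318 0.1044]
 [0.4275 0.2337 0.1069]
 [0.4495 0.2575 0.1118]
 [0.4809 0.2893 0.114 ]
 [0.4852 0.2932 0.1151]]
```

View pics/s7.png

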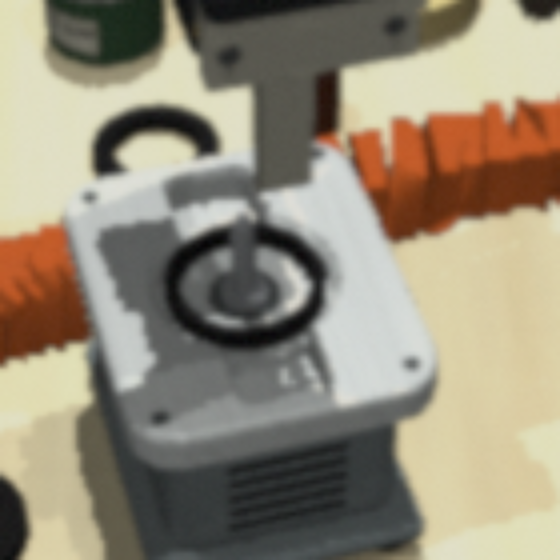

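The large insert is seated flush: ring at crop (245,287), round the spindle, depth z 0.112. Now the thick drum.

Call:
play_rows:
  rows: "0.01 -0.03 0 -2 0; 0.02 -0.065 0 -4 0; 0.03 -0.1 0 -6 0; 0.04 -0.135 0 -7 0; 0.05 -0.165 0 -7 0; 0.0537 -0.1851 0 -7 0; 0.0537 -0.1851 0 -7 0; 0.0537 -0.1851 0.02 -7 0; 0.0537 -0.1851 0.05 -7 0; 0.0537 -0.1851 0.08 -7 0; 0.0537 -0.1851 0.11 -7 0; 0.0537 -0.1851 0.14 -7 0; 0.0537 -0.1851 0.158 -7 0; 0.0537 -0.1851 0.1646 -7 0; 0.0537 -0.1851 0.1646 -7 0; 0.0537 -0.1851 0.1646 -7 0"

```text
time: 19.5
ee_pos: [0.4143, 0.0781, 0.0347]
tcp_rot: [-0.285, 3.128, 0.0]
wrist_force: [0.9, -0.3, 0.3]
opening: 0.0931
grip_force: 0.0
```

```bash
python3 go.py .4144,.078,.035,100.4
```

```text
t 19.5 p [0.4143 0.0781 0.0347] yaw_y 100.43 tilt [ 3.e-04  1.e-04 -1.e+00] F [ 0.9 -0.3  0.3] open 0.0931
.4144,.078,.035,100.4 -> [-0.0001 -0.0001 -0.0003] turn 0.03
```

Call:
play_rows:
  rows: "0 0 0 0 1; 0 0 0 0 1; 0 0 0 0 1; 0 0 0 0 1; 0 0 0 0 1; 0 0 0 0 1; 0 0 0 0 1; 0 0 0 0 1; 0 0 0 0 1; 0 0 -0.015 0 1; 0 0 -0.04 0 1; 0 0 -0.07 0 1; 0 0 -0.1 0 1; 0 0 -0.13 0 1; 0 0 -0.16 0 1; 0 0 -0.185 0 1; 0 0 -0.185 0 1; 0 0 -0.185 0 1; 0 0 -0.185 0 1"
  grip_force: 30

```text
time: 21.4
ee_pos: [0.4126, 0.0779, 0.2175]
tcp_rot: [0.285, -3.125, -0.001]
wrist_force: [0.4, -0.6, -2.7]
opening: 0.0423
grip_force: 30.0
```

```bash
python3 go.py .4555,.265,.22,93.4
python3 - <<'E'
from h import *
p,d=read_camera("top");cv2.imwrite('pics/t8.png',cv2.resize(p[190:310,320:460,::-1],None,fx=4,fy=4))
E
```

```text
t 21.4 p [0.4126 0.0779 0.2175] yaw_y 100.41 tilt [-3.5e-03  3.0e-04 -1.0e+00] F [ 0.4 -0.6 -2.7] open 0.0423
.4555,.265,.22,93.4 -> [-0.0759  0.1763 -0.0026] turn 7.01
```

View pics/t8.png

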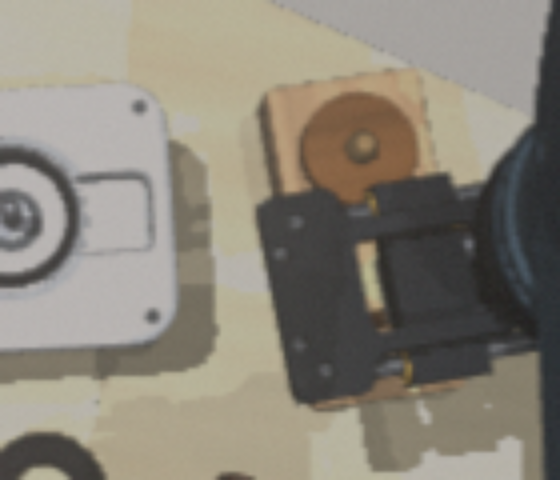

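The gripper holds the thick drum (2.7 N more weight). The pad is free at crop (360,147) and the post is hidden by the gripper.

Call:
play_rows:
  rows: "-0.008 0.02 0 1 1; -0.02 0.048 0 3 1; -0.034 0.08 0 5 1; -0.048 0.114 0 7 1; -0.062 0.148 0 7 1; -0.07 0.168 0 7 1; -0.074 0.1762 0 7 1; -0.074 0.1762 0 7 1; -0.074 0.1762 0 7 1; -0.074 0.1762 0 7 1; -0.074 0.1762 0 7 1; -0.074 0.1762 0 7 1"

```text
time: 22.65
ee_pos: [0.4549, 0.2637, 0.2196]
tcp_rot: [-0.092, 3.14, -0.0]
wrist_force: [0.9, 0.3, -2.5]
opening: 0.0423
grip_force: 30.0
```

```bash
python3 go.py .4553,.2648,.118,93.4
python3 - <<'E'
from h import *
p,d=read_camera("side");C=cloud("side",d);g=p.astype(int)
red=(g[...,0]>g[...,2]*1.5)&(g[...,0]<110)
k=(d>0)&(abs(C[...,0]-.455)<.04)&(abs(C[...,1]-.25)<.05)&(C[...,2]>.2)&(C[...,2]<.26)&red;q=C[k]
print(len(q),np.percentile(q,[2,50,98],axis=0).round(4) if len(q) else '')
b=q[abs(q[:,2]-.215)<.006]
if len(b)>5: print(len(b),np.percentile(b,[0,5,50,95,100],axis=0).round(4))
k=(d>0)&(abs(C[...,0]-.455)<.02)&(abs(C[...,1]-.265)<.02)&(C[...,2]>.125)&(C[...,2]<.152);q=C[k]
print('spindle',len(q),np.percentile(q,[0,5,50,95,100],axis=0).round(4) if len(q) else '')
E
```

```text
t 22.65 p [0.4549 0.2637 0.2196] yaw_y 93.34 tilt [ 3.e-04  0.e+00 -1.e+00] F [ 0.9  0.3 -2.5] open 0.0423
.4553,.2648,.118,93.4 -> [-0.0004  0.0011  0.1016] turn -0.06
272 [[0.4351 0.2412 0.2116]
 [0.4426 0.2474 0.2276]
 [0.4767 0.258  0.2491]]
93 [[0.435  0.2401 0.2095]
 [0.4357 0.2411 0.2114]
 [0.4451 0.2466 0.2152]
 [0.4751 0.2561 0.22  ]
 [0.4773 0.2576 0.221 ]]
spindle 71 [[0.4511 0.2576 0.1252]
 [0.4512 0.259  0.1264]
 [0.4552 0.261  0.138 ]
 [0.4587 0.2646 0.1486]
 [0.4596 0.2661 0.1503]]
```

Drum centre (≈0.456, 0.263) and spindle (≈0.455, 0.264) agree within 1 mm. Lowering it.

Call:
play_rows:
  rows: "0 0.001 0.025 0 1; 0 0.001 0.05 0 1; 0 0.001 0.06 0 1; 0 0.001 0.067 0 1; 0 0.001 0.074 0 1; 0 0.001 0.08 0 1; 0 0.001 0.08 0 1"

```text
time: 23.4
ee_pos: [0.4547, 0.2654, 0.1391]
tcp_rot: [0.093, -3.14, 0.0]
wrist_force: [-0.0, 0.3, -2.2]
opening: 0.0424
grip_force: 30.0
```

Call:
play_rows:
  rows: "0 0 0.006 0 1; 0 0 0.012 0 1; 0 0 0.017 0 1; 0 0 0.02 0 1; 0 0 0.02 0 1; 0 0 0.02 0 1; 0 0 0.02 0 0.4; 0 0 0.02 0 0.3; 0 0 0.02 0 0.2; 0 0 0.02 0 0.1; 0 0 0.02 0 0.1; 0 0 0 0 0.1; 0 0 -0.03 0 0.1; 0 0 -0.06 0 0.1; 0 0 -0.08 0 0.1; 0 0 -0.08 0 0.14; 0 0 -0.08 0 0.14"

```text
time: 25.1
ee_pos: [0.4547, 0.2654, 0.2191]
tcp_rot: [-0.093, 3.14, 0.0]
wrist_force: [-0.3, 0.8, -0.6]
opening: 0.0805
grip_force: 0.0
```

```bash
python3 go.py .325,.25,.2,93.4 .325,.25,.003,93.4;python3 - <<'E'
from h import *
p,d=read_camera("side");C=cloud("side",d);g=p.astype(int).sum(2)
cv2.imwrite('pics/s9.png',cv2.resize(p[150:320,210:380,::-1],None,fx=3.5,fy=3.5))
k=(d>0)&(abs(C[...,0]-.455)<.02)&(abs(C[...,1]-.265)<.02)&(C[...,2]>.15)&(C[...,2]<.19);q=C[k]
print('cap',len(q),np.percentile(q,[1,50,90,97],axis=0).round(4))
E
```

```text
t 25.1 p [0.4547 0.2654 0.2191] yaw_y 93.41 tilt [ 3.e-04  1.e-04 -1.e+00] F [-0.3  0.8 -0.6] open 0.0805
.325,.25,.2,93.4 -> [ 0.1304 -0.0077  0.019 ] turn 0.01
.325,.25,.003,93.4 -> [ 0.1305 -0.0077  0.216 ] turn 0.01
cap 467 [[0.4356 0.2453 0.1507]
 [0.4536 0.2566 0.1607]
 [0.4703 0.2701 0.1731]
 [0.4736 0.2751 0.1742]]
```

View pics/s9.png

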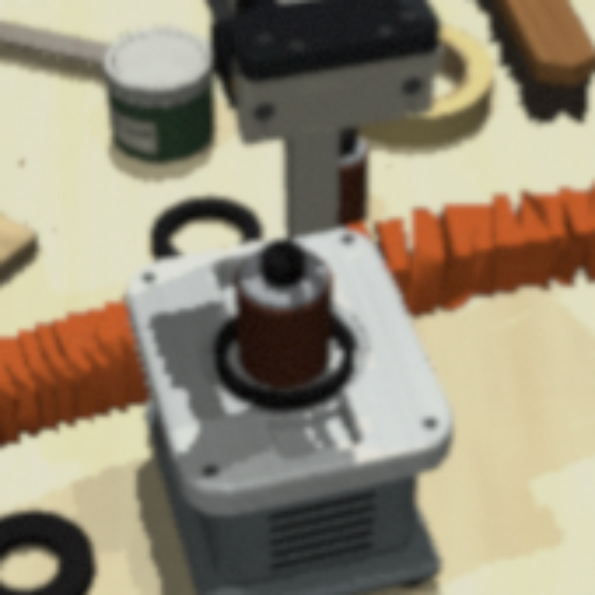

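The thick drum stands fully down on the spindle (cap top z≈0.172), inside the flush large insert. Now the small insert.

Call:
play_rows:
  rows: "0.03 -0.002 0 0 0.14; 0.065 -0.004 0 0 0.14; 0.1 -0.006 0 0 0.14; 0.13 -0.008 0.02 0 0.14; 0.132 -0.0085 0.06 0 0.14; 0.132 -0.0085 0.1 0 0.14; 0.132 -0.0085 0.14 0 0.14; 0.132 -0.0085 0.175 0 0.14; 0.132 -0.0085 0.2 0 0.14; 0.132 -0.0085 0.211 0 0.14; 0.132 -0.0085 0.216 0 0.14; 0.132 -0.0085 0.216 0 0.14; 0.132 -0.0085 0.216 0 1; 0.132 -0.0085 0.216 0 1; 0.132 -0.0085 0.216 0 1; 0.132 -0.0085 0.216 0 1; 0.132 -0.0085 0.216 0 1; 0.132 -0.0085 0.216 0 1; 0.132 -0.0085 0.216 0 1"
  grip_force: 20

```text
time: 27.05
ee_pos: [0.3241, 0.2494, 0.004]
tcp_rot: [-0.093, 3.139, 0.001]
wrist_force: [-0.4, -0.1, 7.2]
opening: 0.0623
grip_force: 20.0
```

```bash
python3 go.py .3225,.249,.2,93.4 .4970,.0928,.2,100.4
```

```text
t 27.05 p [0.3241 0.2494 0.004 ] yaw_y 93.41 tilt [ 1.3e-03  5.0e-04 -1.0e+00] F [-0.4 -0.1  7.2] open 0.0623
.3225,.249,.2,93.4 -> [ 0.0014 -0.0002 -0.196 ] turn 0.01
.4970,.0928,.2,100.4 -> [-0.1635 -0.1665 -0.1959] turn -6.99
```

Call:
play_rows:
  rows: "0 0 -0.01 0 1; 0 0 -0.03 0 1; 0 0 -0.06 0 1; 0 0 -0.1 0 1; 0 0 -0.14 0 1; 0 0 -0.18 0 1; -0.02 -0.02 -0.196 -1 1; -0.05 -0.05 -0.196 -3 1; -0.08 -0.08 -0.196 -5 1; -0.11 -0.11 -0.196 -7 1; -0.14 -0.142 -0.196 -7 1; -0.158 -0.16 -0.196 -7 1; -0.165 -0.167 -0.196 -7 1; -0.165 -0.167 -0.196 -7 1; -0.165 -0.167 -0.196 -7 1; -0.165 -0.167 -0.196 -7 1; -0.165 -0.167 -0.196 -7 1"

```text
time: 28.75
ee_pos: [0.4973, 0.0933, 0.1996]
tcp_rot: [-0.287, 3.128, 0.0]
wrist_force: [0.4, -0.6, -0.3]
opening: 0.0626
grip_force: 20.0
```

```bash
python3 go.py .4985,.0923,.0645,100.4
python3 - <<'E'
from h import *
p,d=read_camera("side");C=cloud("side",d);g=p.astype(int).sum(2);s=observe()['ee_pos']
k=(d>0)&(abs(C[...,0]-.4985)<.06)&(abs(C[...,1]-.0923)<.06)&(abs(C[...,2]-s[2]-.005)<.012)&(g<200);q=C[k]
print(len(q),np.percentile(q,[1,50,99],axis=0).round(4) if len(q) else '')
E
```

```text
t 28.75 p [0.4973 0.0933 0.1996] yaw_y 100.5 tilt [ 0.e+00  2.e-04 -1.e+00] F [ 0.4 -0.6 -0.3] open 0.0626
.4985,.0923,.0645,100.4 -> [-0.001  -0.0012  0.1351] turn 0.1
788 [[0.4634 0.0589 0.1991]
 [0.4801 0.0867 0.2065]
 [0.4991 0.1237 0.2141]]
```

Call:
play_rows:
  rows: "-0.0005 -0.001 0.03 0 1; -0.0005 -0.001 0.06 0 1; -0.0005 -0.001 0.09 0 1; -0.0005 -0.001 0.11 0 1; -0.0005 -0.001 0.122 0 1; -0.0005 -0.001 0.13 0 1; -0.0005 -0.001 0.135 0 1; -0.0005 -0.001 0.135 0 1; -0.0005 -0.001 0.136 0 0.14; -0.0005 -0.001 0.136 0 0.14; -0.0005 -0.001 0.136 0 0.14; -0.0005 -0.001 0.136 0 0.14; -0.0005 -0.001 0.11 0 0.14; -0.0005 -0.001 0.08 0 0.14; -0.0005 -0.001 0.04 0 0.14; -0.0005 -0.001 0 0 0.14; -0.0005 -0.001 0 0 0.3; -0.0005 -0.001 0 0 0.4"

```text
time: 30.6
ee_pos: [0.4994, 0.0913, 0.2003]
tcp_rot: [-0.285, 3.126, -0.0]
wrist_force: [-0.2, -0.3, -0.2]
opening: 0.0686
grip_force: 0.0
```

```bash
python3 go.py .3245,.1505,.2,93.4 .3245,.1505,.0145,93.4;python3 - <<'E'
from h import *
p,d=read_camera("side");C=cloud("side",d);g=p.astype(int).sum(2)
k=(d>0)&(abs(C[...,0]-.497)<.045)&(abs(C[...,1]-.093)<.045)&(C[...,2]>.045)&(C[...,2]<.1)&(g<150);q=C[k]
print(len(q),np.percentile(q,[1,10,50,90,99],axis=0).round(4))
E
```

```text
t 30.6 p [0.4994 0.0913 0.2003] yaw_y 100.41 tilt [ 2.5e-03 -1.0e-04 -1.0e+00] F [-0.2 -0.3 -0.2] open 0.0686
.3245,.1505,.2,93.4 -> [ 0.1613  0.0898 -0.0002] turn 7.01
.3245,.1505,.0145,93.4 -> [0.1618 0.0899 0.1853] turn 7.01
1123 [[0.466  0.0579 0.0537]
 [0.4727 0.0627 0.0661]
 [0.496  0.0876 0.0708]
 [0.5186 0.1113 0.0724]
 [0.5256 0.1186 0.0737]]
```

The small insert lies flat on the pad (top z 0.071). Now the thin drum.

Call:
play_rows:
  rows: "0.03 0.017 0 1 0.3; 0.065 0.036 0 3 0.3; 0.1 0.056 0 5 0.3; 0.13 0.073 0 7 0.3; 0.15 0.084 0 7 0.3; 0.1613 0.0898 0 7 0.3; 0.1613 0.0898 0 7 0.3; 0.1613 0.0898 0.03 7 0.3; 0.1613 0.0898 0.07 7 0.3; 0.1613 0.0898 0.11 7 0.3; 0.1613 0.0898 0.145 7 0.3; 0.1613 0.0898 0.17 7 0.3; 0.1613 0.0898 0.185 7 0.3; 0.1613 0.0898 0.185 7 0.3; 0.1613 0.0898 0.185 7 0.3"

```text
time: 32.15
ee_pos: [0.3246, 0.1502, 0.0141]
tcp_rot: [0.093, -3.139, 0.0]
wrist_force: [0.3, -0.3, 0.5]
opening: 0.0654
grip_force: 0.0
```

Call:
play_rows:
  rows: "0 0 0 0 1; 0 0 0 0 1; 0 0 0 0 1; 0 0 0 0 1; 0 0 0 0 1; 0 0 0 0 1; 0 0 0 0 1; 0 0 0 0 1; 0 0 0 0 1; 0 0 0 0 1; 0 0 0 0 1; 0 0 0 0 1"
  grip_force: 25

```text
time: 33.35
ee_pos: [0.3241, 0.1506, 0.0144]
tcp_rot: [-0.093, 3.14, 0.0]
wrist_force: [1.0, 1.0, 2.4]
opening: 0.0204
grip_force: 25.0
```

```bash
python3 go.py .4145,.078,.12,100.4 .4145,.078,.12,100.4
```

```text
t 33.35 p [0.3241 0.1506 0.0144] yaw_y 93.4 tilt [ 1.e-04  1.e-04 -1.e+00] F [1.  1.  2.4] open 0.0204
.4145,.078,.12,100.4 -> [-0.086  -0.0778 -0.1056] turn -7.0
.4145,.078,.12,100.4 -> [-0.086  -0.0778 -0.1056] turn -7.0
```

Call:
play_rows:
  rows: "0 0 -0.01 0 1; 0 0 -0.03 0 1; 0 0 -0.06 0 1; 0 0 -0.09 0 1; 0 0 -0.12 0 1; 0 0 -0.15 0 1; 0 0 -0.15 0 1; 0 0 -0.15 0 1; 0 0 -0.15 0 1"

```text
time: 34.25
ee_pos: [0.3228, 0.1503, 0.163]
tcp_rot: [0.093, -3.137, 0.0]
wrist_force: [-1.1, 0.4, -2.1]
opening: 0.0202
grip_force: 25.0
```

```bash
python3 - <<'E'
from h import *
p,d=read_camera("top");C=cloud("top",d)
k=(d>0)&(abs(C[...,0]-.4145)<.025)&(abs(C[...,1]-.078)<.025)
for lo,hi in((.03,.045),(.045,.053),(.053,.07)):
    q=C[k&(C[...,2]>lo)&(C[...,2]<hi)]
    if len(q): print(lo,len(q),np.percentile(q,[0,50,100],axis=0).round(4))
a,b=380,235
cv2.imwrite('pics/t10.png',np.hstack([cv2.resize(p[235:295,385:445,::-1],(400,400),interpolation=2),cv2.resize(p[190:310,260:460,::-1],(400,240)).repeat(1,0) if 0 else cv2.resize(p[190:290,370:470,::-1],(400,400),interpolation=2)]))
E
python3 go.py .4145,.078,.16,100.4
```

```text
0.03 8 [[0.4105 0.0786 0.0304]
 [0.4138 0.0808 0.0352]
 [0.4188 0.0816 0.0446]]
0.045 9 [[0.4102 0.0722 0.046 ]
 [0.414  0.08   0.05  ]
 [0.418  0.0814 0.053 ]]
0.053 12 [[0.4116 0.0748 0.0535]
 [0.4145 0.0771 0.0558]
 [0.4177 0.081  0.0587]]
t 34.3 p [0.3228 0.1503 0.1629] yaw_y 93.4 tilt [-3.2e-03 -5.0e-04 -1.0e+00] F [-0.5  0.7 -1. ] open 0.0206
.4145,.078,.16,100.4 -> [-0.0873 -0.0776  0.0026] turn -7.0
```

View pics/t10.png

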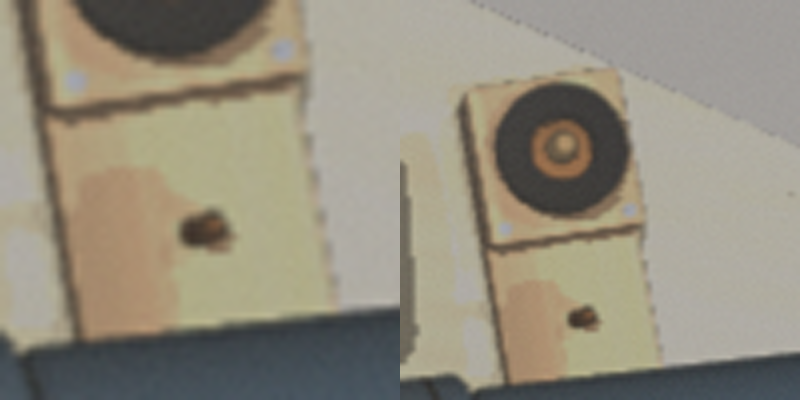

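The small insert lies flat, centred round the peg (right half, (563,148)). The post stands at left-half (207,229), i.e. about (0.4144, 0.0777) by depth.

Call:
play_rows:
  rows: "-0.015 -0.014 0 -1 1; -0.035 -0.032 0 -3 1; -0.058 -0.053 0 -5 1; -0.076 -0.069 0 -7 1; -0.0858 -0.0781 0 -7 1; -0.0858 -0.0781 0 -7 1; -0.0858 -0.0781 0 -7 1; -0.0858 -0.0781 0 -7 1; -0.0858 -0.0781 0 -7 1; -0.0858 -0.0781 0 -7 1"

```text
time: 35.3
ee_pos: [0.4138, 0.0782, 0.1645]
tcp_rot: [-0.286, 3.128, 0.0]
wrist_force: [0.5, -1.5, -0.2]
opening: 0.0203
grip_force: 25.0
```

```bash
python3 go.py .4144,.0777,.075,100.4
```

```text
t 35.3 p [0.4138 0.0782 0.1645] yaw_y 100.45 tilt [ 2.e-04  1.e-04 -1.e+00] F [ 0.5 -1.5 -0.2] open 0.0203
.4144,.0777,.075,100.4 -> [-0.0005 -0.0006  0.0895] turn 0.05
```

Call:
play_rows:
  rows: "-0.0003 -0.0004 0.03 0 1; -0.0003 -0.0004 0.06 0 1; -0.0003 -0.0004 0.08 0 1; -0.0003 -0.0004 0.088 0 1; -0.0003 -0.0004 0.094 0 1; -0.0003 -0.0004 0.1 0 1; -0.0003 -0.0004 0.106 0 1; -0.0003 -0.0004 0.106 0 1; -0.0003 -0.0004 0.106 0 1"

```text
time: 36.2
ee_pos: [0.4149, 0.0773, 0.0586]
tcp_rot: [-0.285, 3.128, -0.0]
wrist_force: [-0.1, 0.4, -1.2]
opening: 0.0204
grip_force: 25.0
```

Call:
play_rows:
  rows: "0 0 0.008 0 1; 0 0 0.015 0 1; 0 0 0.02 0 1; 0 0 0.022 0 1; 0 0 0.022 0 1; 0 0 0.022 0 1; 0 0 0.022 0 0.6; 0 0 0.022 0 0.5; 0 0 0.022 0 0.4; 0 0 0.022 0 0.3; 0 0 0.022 0 0.3; 0 0 0 0 0.2; 0 0 -0.03 0 0.1; 0 0 -0.07 0 0; 0 0 -0.11 0 0; 0 0 -0.16 0 0; 0 0.02 -0.19 0 0;  0 0.05 -0.19 0 0; 0 0.05 -0.19 0 0"

```text
time: 38.1
ee_pos: [0.4054, 0.1286, 0.2496]
tcp_rot: [-0.289, 3.126, 0.002]
wrist_force: [-0.6, -0.1, -1.0]
opening: 0.0932
grip_force: 0.0
```

Call:
play_rows:
  rows: "0.04 0.04 0 0 0; 0.08 0.08 0 0 0; 0.1 0.12 0 0 0; 0.1 0.15 0 0 0; 0.1 0.15 0 0 0; 0.1 0.15 0 0 0"

```text
time: 38.7
ee_pos: [0.2798, 0.2557, 0.2478]
tcp_rot: [0.289, -3.127, 0.002]
wrist_force: [-0.2, 0.0, -0.3]
opening: 0.093
grip_force: 0.0
```

```bash
python3 go.py
python3 - <<'E'
from h import *
for n in("top","side"):
    p,d=read_camera(n);C=cloud(n,d)
    for nm,x,y,r,lo,hi in(("thin",.4144,.0777,.011,.07,.1),("insS",.497,.0925,.034,.062,.08),("thick",.4555,.265,.011,.16,.19),("insL",.4555,.265,.034,.107,.118)):
        k=(d>0)&(np.hypot(C[...,0]-x,C[...,1]-y)<r)&(C[...,2]>lo)&(C[...,2]<hi);q=C[k]
        print(n,nm,len(q),np.percentile(q,[5,50,90],axis=0).round(4).tolist() if len(q) else '')
E
```

```text
t 38.7 p [0.2798 0.2557 0.2478] yaw_y 100.58 tilt [-7.0e-04 -1.3e-03 -1.0e+00] F [-0.2  0.  -0.3] open 0.093
top thin 102 [[0.4063, 0.0704, 0.0717], [0.4138, 0.0797, 0.0873], [0.4208, 0.0861, 0.0905]]
top insS 738 [[0.4699, 0.0648, 0.0654], [0.4974, 0.0915, 0.0705], [0.5207, 0.1153, 0.0726]]
top thick 113 [[0.4472, 0.2558, 0.1615], [0.4548, 0.2646, 0.1723], [0.4623, 0.2716, 0.174]]
top insL 321 [[0.4265, 0.2356, 0.1094], [0.4499, 0.2656, 0.1126], [0.4839, 0.2943, 0.1149]]
side thin 0 
side insS 1191 [[0.4695, 0.0641, 0.0646], [0.497, 0.0887, 0.0708], [0.5201, 0.1126, 0.0726]]
side thick 147 [[0.447, 0.255, 0.1613], [0.455, 0.2601, 0.1721], [0.4627, 0.2694, 0.1739]]
side insL 443 [[0.4262, 0.2333, 0.1078], [0.4508, 0.2465, 0.1127], [0.4835, 0.2755, 0.1148]]
```

All heights match: thin drum cap 0.088, small insert 0.070, thick drum cap 0.172, large insert 0.112. Handing in.

```bash
python3 -c "
from plant import *
print(job_done())"
```

```text
the job is handed in; nothing more can be done
None
```

The changeover is done and handed in at about 39 s of the 141 s allowed: by the final depth check, the thick drum is fully down on the spindle with the large insert flush round it, the thin drum is fully down on the rack post, and the small insert is flat over the peg; the medium drum and insert were not touched.

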